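# Fit the control knob to the D-shaft and keep it pressed

## Robot

A 6-joint arm with a two-finger parallel gripper is mounted at the origin on a cart in front of the work surface, level with it; the furniture and walls round the work are solid. World frame = base frame: x ahead of the robot, y to its left, z up, the work surface at z = 0. Lengths are in mm, angles in rad, forces in N, time in s.
With the tool pointing down it reaches from about 275 to 750 mm from the base axis. Payload 10.2 kg.
Tool frame: the origin (TCP) lies midway between the tips of the shut fingers; the grasp point (between the pads) lies 19 mm behind it; z points along the fingers, y is the line along which they close (so a half turn about z gives the same grasp; the last joint's range is limited). The gripper opens to 85 mm and grips with 20 to 120 N. Pads are 22 mm wide; open, the fingers measure 114 mm over their backs; the gripper's body (76 mm by 85 mm) begins 54 mm behind the grasp point. The pads swing forward as they close: fully open they stand 13 mm farther back than shut.
Start: joints at [1.074, 0.313, 1.498, -0, 1.331, -0.223], TCP at [141.968, 505.446, 231.294] pointing down, gripper open.
Joint ranges: [-2.94, 2.94], [-0.97, 2.17], [0.19, 2.56], [-1.23, 4.37], [0.02, 3.11], [-2.88, 2.88]. Speed limits (rad/s): [2.39, 2.39, 3.01, 3.14, 3.14, 3.14].

## Interface

Orientations are given as a unit quaternion [w, x, y, z].
In Python, from rig import ctrl gives the robot as it stands.
- The arm moves only by the tool send_rows, never from a script. Its argument "targets" is a list of rows, each a list of 7 numbers: the closure, from -1 (fully open) to 1 (shut), so that 0 is half open, then the shift along the tool's x, y, z in m, then the turn, a rotation vector about the tool's x, y, z in rad. In form: [[claw, dx, dy, dz, ax, ay, az], ...]. A call has exactly 10 rows; each row shifts and turns the commanded pose from where the row before left it, along the tool's axes as they then stand; what a row does not reach is not made up. A row lasts 1/8 s, in which the tool goes at most 62.5 mm and 10.7 degrees, less where a joint would pass 70% of its speed; a pose out of reach is approached as far as the arm can. A call with a gripper value outside its range is refused whole. The fingers move at their own pace and stop on an object; "squeeze" is the grip in N (left out, the last holds). Time passes only in rows, so rows that do not move let the fingers close, or fill a call up. It gives the time, the measured TCP pose, the force, the opening and the grip force at its end, in the units of the state.
- ctrl.sense(): the state, without advancing time (a new reading comes with each control period).
- ctrl.capture(name): name is "scene" or "top" or "wrist"; returns a dict with "img" (384x512x3 uint8, red, green, blue), "camera_matrix" (3x3 intrinsics, pixels), "R" (3x3) and "t" (3): a world point X has camera coordinates R X + t. Camera axes: x right, y down, z forward; pixel columns grow to the right and rows downward; lengths in mm; the calibration is good to about 2 mm. The wrist camera is an equidistant fisheye: a pixel r from the principal point sees the ray r / f radians off the axis. A picture is of the moment at which its call begins. There is no depth.
- ctrl.finish_job(): hands the job in; it is judged then, once.
Trained networks look in a picture, given as the dict that the camera call returned (one of the last four; its "shot" number tells which), for a name from the list of things; names that differ only in an ending like _2 or _b are one class to them, and where a whole thing is asked for, a point or a joint stands for the part that bears it (a point fixed in the world has none). Each returns a list of dicts, best first, with "score" (0 to 1); they miss things now and then, are a little off and sometimes report something else, mostly with a low value. They report only what shows in the picture. A call takes as long as a camera call. They do not tell look-alikes from the thing itself.
- ctrl.boxes_of(query, picture): "extent" ([left, top, width, height] in pixels, round what is visible of it).
- ctrl.landmark_of(query, picture): "point" ([column, row] in pixels: a listed point, or the origin of a listed thing).
The state is a dict: "time_s": time; "joints": joint angles; "dq": joint speeds; "tau": joint torques, N m; "eef_pos": TCP position; "ee_rot": TCP orientation; "force": force on the tool from outside, world axes, zero at the start; "wrist_torque": the same for the moment, N m; "grip_width": opening from 0.0 (shut) to 1.0 (fully open); "grip_force": force on a finger pad.
Only numpy, scipy, OpenCV 4.12 (cv2) and the standard library are available. Lean on these libraries where they do the work, as an engineer would, in place of code of your own. Each camera call takes 0.05 s, during which the arm holds its last target. There are 200 camera calls.

## Task

The small dark grey controller is to get its control knob. Lift the orange transit cap off its control shaft and stack it squarely over the identical spare cap standing on the worktop; then take the black knob, turn it so that the flat in its bore (on the side of the white line) matches the flat of the shaft, push it fully onto the shaft, and press the spring-loaded shaft right down to its stop. Finish while still gripping the knob and pressing it down, and leave the other things on the worktop where they are.

Things in the scene. Friction and masses are not known exactly. Their poses are not given: they have to be found in the camera images.
- cap_mid (a point): orange bell-shaped transit cap, mouth down on the panel over the shaft, 56 mm tall, 30 g: solid cylindrical crown to grip (24 mm diameter, upper 26 mm) on a hollow flared skirt (lower 30 mm; 33 mm across at its top, 45 mm at the rim; cavity 30 mm deep, 28 mm wide at its ceiling, 40 mm at the mouth). Point on its axis half-way up, 28 mm above the rim; z up along the axis
- spare_cap_mid (a point): the identical spare orange cap, standing loose mouth down on the worktop. Same point, 28 mm above its rim. When the first cap is stacked over it, its crown fills the upper cap's cavity and the upper cap stands 26 mm higher
- knob_mid (a point): black knob, bore down, 42 mm tall, 40 g: round skirt (38 mm diameter, lower 18 mm), on it a grip bar 13 mm thick (y), 36 mm long (x), 24 mm tall, white line on its -x half. Blind D-bore from below, 15 mm deep, 14 mm diameter, chamfered, flat on the -x side 4 mm off axis. Point on the axis, 21 mm above the underside; z up. At the start the white line faces the robot within 0.6 rad
- shaft_tip (a point): top centre of the upright steel D-shaft: 12 mm diameter, chamfered tip, flat on the -x side 3 mm off axis, standing 22 mm out of the panel when not pressed; z up. A white washer at its foot has a black mark on the flat's side. The flat faces the robot within 0.8 rad; the shaft turns only stiffly (0.25 N m). A knob fully on has its mid point 6 mm above this point, its underside 15 mm below
- shaft_press (a joint): how far the shaft is pressed down, m: 0 up, 0.005 at its stop. A spring holds it up: 3 N to start, 8 N at the stop. It rises again when let go
- controller: dark grey desk controller fixed on the worktop, 100 mm (x) by 120 mm (y), 55 mm high, with an aluminium top panel with dial ticks round the shaft. Origin under its centre on the worktop; the shaft axis is 10 mm from the centre towards its front (-x), the panel is at z = 0.055
- usb_stick: red USB stick, 18x66x9 mm, lying between the things to be handled; leave it alone
- binder_clip: black binder clip, 45x32x17 mm; leave it alone
- stamp: rubber stamp with black handle, 25x62x70 mm; leave it alone
- eraser: blue and white eraser, 23x58x13 mm; leave it alone
Things that resemble listed ones, but are neither listed nor needed, are in the scene too. What is shaped like the part that bears spare_cap_mid but green or red is not meant.

How it is judged (in metres and radians):
On the way, in this order (a step that is already met when the one before it is completed fails the run):
1. the transit cap is stacked over the spare cap and let go (horizontal distance between cap_mid and spare_cap_mid below 0.005 m and z of cap_mid in the frame of spare_cap_mid between 0.022 and 0.03 m and angle between cap_mid's own z axis and vertical below 0.12 rad and height (world z) of spare_cap_mid below 0.033 m and contact force between the fingers and cap below 0.05 N), for 0.2 s.
2. the knob is fully on the shaft, flat to flat (horizontal distance between knob_mid and shaft_tip below 0.003 m and z of knob_mid in the frame of shaft_tip between 0.002 and 0.009 m and angle between the x axis of knob_mid and the x axis of shaft_tip, either way round below 0.3 rad and angle between knob_mid's own z axis and vertical below 0.12 rad), for 0.1 s.
At the end, for the whole second after the job is handed in: the transit cap stands released over the spare cap on the worktop (axes within 5 mm, 22 to 30 mm higher, upright); the knob is on the shaft (axes within 3 mm, shaft tip within 3 mm of the bore's end, upright), the fingers still on it, and the shaft is held down by more than 3 of its 5 mm (all of step 1 and all of step 2 and value of joint shaft_press above 0.003 m and contact force between the fingers and knob above 1 N and contact force between knob and shaft_press above 2 N and linear speed of knob below 0.02 m/s); the arm keeps its last pose, push and grip.
It fails at once if a bystander (USB stick, binder clip, stamp, eraser) is moved by more than 20 mm (distance of any of usb_stick, binder_clip, stamp, eraser from where it was at the start of the episode above 0.02 m).
It also fails if it takes over 61 s, if anything falls off the work surface, if the arm or the gripper's body presses on something with over 40 N, if the wrist force passes 120 N, or if a joint passes its speed limit or range.

## Working session

There is one attempt and no reset: what is moved stays moved. The work goes in short steps, Python scripts to look and compute and a tool call to move; the robot and the scene stay as the last step left them, time stands still between calls to the robot, and variables do not carry over. Pictures are saved under pics/ and viewed, at most 10 in all, crops included, and the job is handed in when it is done.

Besides the shell and the picture viewer there is one more tool, called after "Emit:" as a command line: name --pt "numbers of a row" for each row, then --argument value for the rest. send_rows: Moves the arm, as the interface text tells. Its arguments: {"type":"object","properties":{"targets":{"type":"array"},"squeeze":{"type":"number"}},"required":["targets"]}

```bash
mkdir -p pics; cat > h.py <<'E'
from rig import ctrl
import numpy as np, cv2
from scipy.spatial.transform import Rotation as Ro
def ray(p,uv):
    K=np.array(p["camera_matrix"]);R=np.array(p["R"]);t=np.array(p["t"])
    x=(uv[0]-K[0,2])/K[0,0];y=(uv[1]-K[1,2])/K[1,1]
    if p.get("fish"):
        r=np.hypot(x,y);s=np.sin(r)/r if r>1e-9 else 1;d=np.array([x*s,y*s,np.cos(r)])
    else: d=np.array([x,y,1.])
    return -R.T@t,R.T@d
def atz(p,uv,z):
    o,d=ray(p,uv);return o+d*(z-o[2])/d[2]
def proj(p,X):
    K=np.array(p["camera_matrix"]);c=np.array(p["R"])@np.array(X,float)+np.array(p["t"])
    if p.get("fish"):
        r=np.hypot(c[0],c[1]);th=np.arctan2(r,c[2]);k=th/max(r,1e-9);x,y=c[0]*k,c[1]*k
    else: x,y=c[0]/c[2],c[1]/c[2]
    return np.array([K[0,0]*x+K[0,2],K[1,1]*y+K[1,2]])
def tri(a,b):
    A=np.zeros((3,3));v=np.zeros(3)
    for o,d in (a,b):
        d=d/np.linalg.norm(d);M=np.eye(3)-np.outer(d,d);A+=M;v+=M@o
    return np.linalg.solve(A,v)
def cap(n,save=None):
    p=ctrl.capture(n);p["fish"]=(n=="wrist")
    if save: cv2.imwrite("pics/"+save,np.array(p["img"])[:,:,::-1])
    return p
E
cat > a.py <<'E'
from h import *
s=cap("scene");t=cap("top");w=cap("wrist")
cv2.imwrite("pics/a.png",np.vstack([np.array(s["img"]),np.array(t["img"])])[:,:,::-1][:,:])
im=np.hstack([np.array(s["img"]),np.array(t["img"])])[:,:,::-1]
cv2.imwrite("pics/scene.png",cv2.resize(np.array(s["img"])[:,:,::-1],(800,600)));cv2.imwrite("pics/top.png",cv2.resize(np.array(t["img"])[:,:,::-1],(800,600)))
Z=dict(cap_mid=83,spare_cap_mid=28,knob_mid=21,controller=0,shaft_tip=77,usb_stick=4,binder_clip=8,stamp=30,eraser=6)
for n in Z:
  for nm,p in(("scene",s),("top",t),("wrist",w)):
    for r in ctrl.landmark_of(n,p)[:4]:
        if r["score"]>.2: print(n,nm,np.round(r["point"]),round(r["score"],2),np.round(atz(p,r["point"],Z[n])))
print(ctrl.sense(), -np.array(t["R"]).T@t["t"],-np.array(s["R"]).T@s["t"],-np.array(w["R"]).T@w["t"])
E
python3 a.py
```

```text
cap_mid scene [192. 162.] 0.56 [524.  48.  83.]
cap_mid top [177. 198.] 0.52 [520.  48.  83.]
spare_cap_mid scene [208. 227.] 0.96 [ 421. -116.   28.]
spare_cap_mid scene [253. 224.] 0.7 [ 499. -182.   28.]
spare_cap_mid scene [236. 200.] 0.61 [536. -93.  28.]
spare_cap_mid top [230. 199.] 0.75 [526. -90.  28.]
spare_cap_mid top [236. 235.] 0.66 [ 424. -109.   28.]
spare_cap_mid top [261. 207.] 0.53 [ 503. -179.   28.]
spare_cap_mid wrist [ 43. 344.] 0.64 [413. -96.  28.]
knob_mid scene [306. 268.] 0.61 [ 475. -354.   21.]
knob_mid top [318. 219.] 0.55 [ 472. -343.   21.]
knob_mid wrist [  8. 358.] 0.73 [ 496. -378.   21.]
controller scene [196. 185.] 0.69 [539.  61.   0.]
controller top [181. 203.] 0.96 [515.  54.   0.]
controller wrist [115. 368.] 0.75 [522.  49.   0.]
usb_stick scene [323. 313.] 0.5 [ 419. -438.    4.]
usb_stick scene [251. 268.] 0.44 [ 413. -259.    4.]
usb_stick top [283. 237.] 0.47 [ 419. -245.    4.]
usb_stick wrist [ 19. 336.] 0.63 [ 414. -230.    4.]
binder_clip scene [320. 310.] 0.61 [ 418. -433.    8.]
binder_clip top [345. 239.] 0.64 [ 417. -425.    8.]
s
[... 352 characters left out ...]
15e+00, -2.23406240e-01]), 'dq': array([ 0.00045545, -0.00096767, -0.0011319 , -0.00065331, -0.00116219,
        0.00066662]), 'tau': array([-3.67284683e-04, -4.12187791e+01, -2.59876746e+01, -3.07209357e-04,
        8.15167914e-04,  2.36211072e-06]), 'eef_pos': array([141.95570654, 505.46177701, 231.28689717]), 'ee_rot': array([-4.70283039e-06,  1.36455871e-01,  9.90646150e-01,  1.02283933e-05]), 'force': array([ 1.06467891, -0.23759893,  0.57738067]), 'wrist_torque': array([0.00024679, 0.00183848, 0.00059306]), 'grip_force': 0.0, 'grip_width': 0.9949240327486104} [ 401.79500921 -154.58054079 1030.3220032 ] [ -67.38214442 -735.66144889  695.45134318] [ 61.37920436 527.9115802  373.48881135]
```

View pics/scene.png

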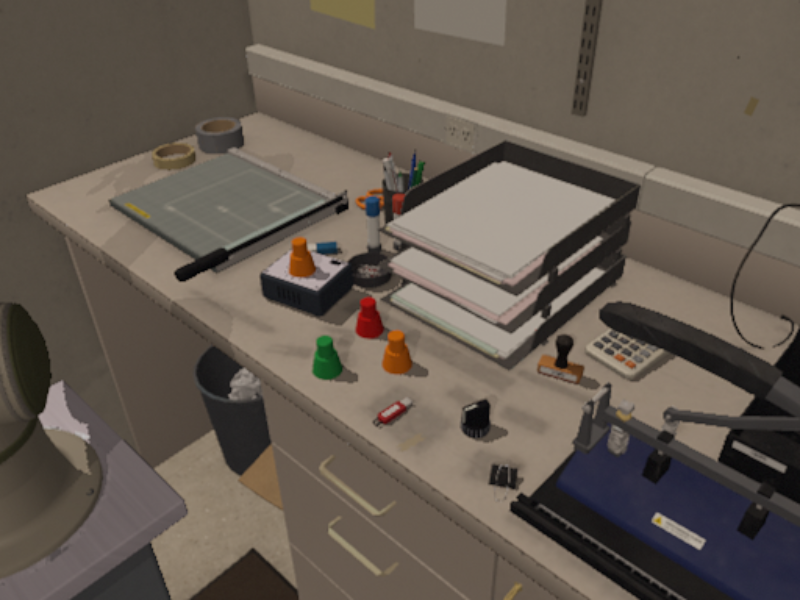

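View pics/top.png

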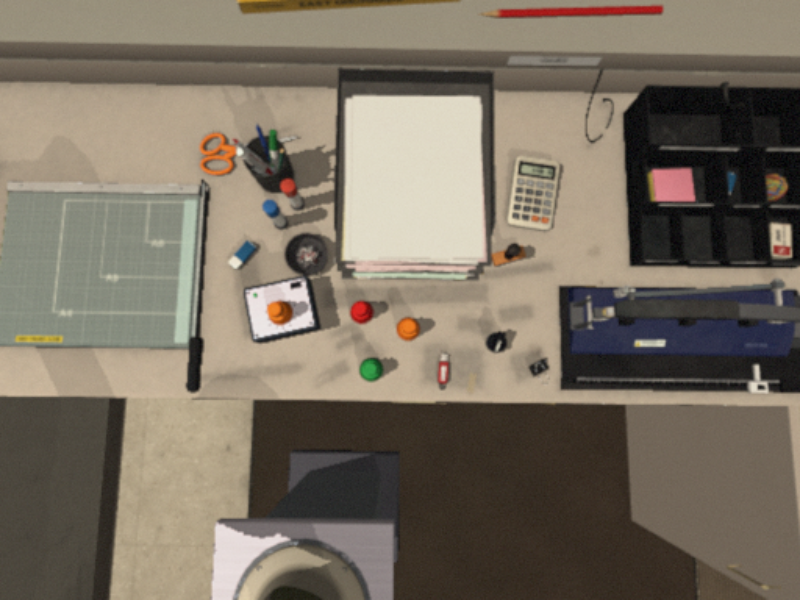

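Candidates, given in 512-px scene pixels. For the spare cap: orange (253,224), red (236,204) and green (208,229), so I take the orange one at about (501,-180) mm. The transit cap is orange on the controller at (192,162), about (522,48) mm. The knob is at (306,268), about (473,-348) mm. I'll approach the transit cap and check it in a wrist crop.

Emit:
send_rows --pt "-1 0 0 0 0 0 -0.137" --pt "-1 0 0 0 0 0 -0.137" --pt "-1 -0.033 -0.042 0 0 0 0" --pt "-1 -0.033 -0.042 0 0 0 0" --pt "-1 -0.033 -0.042 0 0 0 0" --pt "-1 -0.033 -0.042 0 0 0 0" --pt "-1 -0.033 -0.042 0 0 0 0" --pt "-1 -0.033 -0.042 0 0 0 0" --pt "-1 -0.033 -0.042 0 0 0 0" --pt "-1 -0.033 -0.042 0 0 0 0" --squeeze 40

```text
time_s: 2.75
eef_pos: [406.9, 167.9, 231.5]
ee_rot: [0.0, -0.0, 1.0, 0.0]
force: [-0.4, 0.3, -0.4]
grip_width: 0.996
grip_force: 0.0
```

Emit:
send_rows --pt "-0.3 -0.02 -0.03 0 0 0 0" --pt "-0.3 -0.02 -0.03 0.01 0 0 0" --pt "-0.3 -0.02 -0.03 0.01 0 0 0" --pt "-0.3 -0.01 -0.02 0.01 0 0 0" --pt "-0.3 0 -0.01 0.01 0 0 0" --pt "-0.3 0 0 0 0 0 0" --pt "-0.3 0 0 0 0 0 0" --pt "-0.3 0 0 0 0 0 0" --pt "-0.3 0 0 0 0 0 0" --pt "-0.3 0 0 0 0 0 0"

```text
time_s: 4.0
eef_pos: [476.1, 49.7, 191.4]
ee_rot: [0.0, -0.0, 1.0, -0.0]
force: [0.7, 1.0, -0.1]
grip_width: 0.647
grip_force: 0.0
```

```bash
cat > b.py <<'E'
from h import *
w=cap("wrist");s=cap("scene");t=cap("top")
cv2.imwrite("pics/w1.png",cv2.resize(np.array(w["img"])[:,:,::-1],(800,600)))
for n,z in(("cap_mid",83),("spare_cap_mid",28)):
  for nm,p in(("scene",s),("top",t),("wrist",w)):
    for r in ctrl.landmark_of(n,p)[:4]:
        if r["score"]>.2: print(n,nm,np.round(r["point"]),round(r["score"],2),np.round(atz(p,r["point"],z)))
e=ctrl.sense();print(e["time_s"],e["eef_pos"],e["ee_rot"],e["grip_width"],-np.array(w["R"]).T@w["t"])
E
python3 b.py
```

```text
cap_mid scene [193. 164.] 0.86 [520.  40.  83.]
cap_mid scene [206. 161.] 0.38 [551.  25.  83.]
cap_mid top [177. 198.] 0.45 [520.  50.  83.]
cap_mid wrist [257. 231.] 0.87 [524.  46.  83.]
spare_cap_mid scene [235. 202.] 0.9 [530. -95.  28.]
spare_cap_mid scene [252. 224.] 0.87 [ 497. -184.   28.]
spare_cap_mid scene [207. 230.] 0.55 [ 414. -123.   28.]
spare_cap_mid top [229. 199.] 0.63 [526. -89.  28.]
spare_cap_mid top [234. 236.] 0.54 [ 422. -104.   28.]
spare_cap_mid top [260. 207.] 0.44 [ 503. -178.   28.]
spare_cap_mid wrist [ 74. 190.] 0.95 [ 502. -185.   28.]
spare_cap_mid wrist [139. 210.] 0.88 [527. -94.  28.]
4.45 [476.05903956  49.50011909 191.27840174] [-2.18663293e-05 -1.15655291e-04  9.99999993e-01 -1.55300113e-05] 0.648812437928873 [392.34905984  49.52396502 334.06882186]
```

View pics/w1.png

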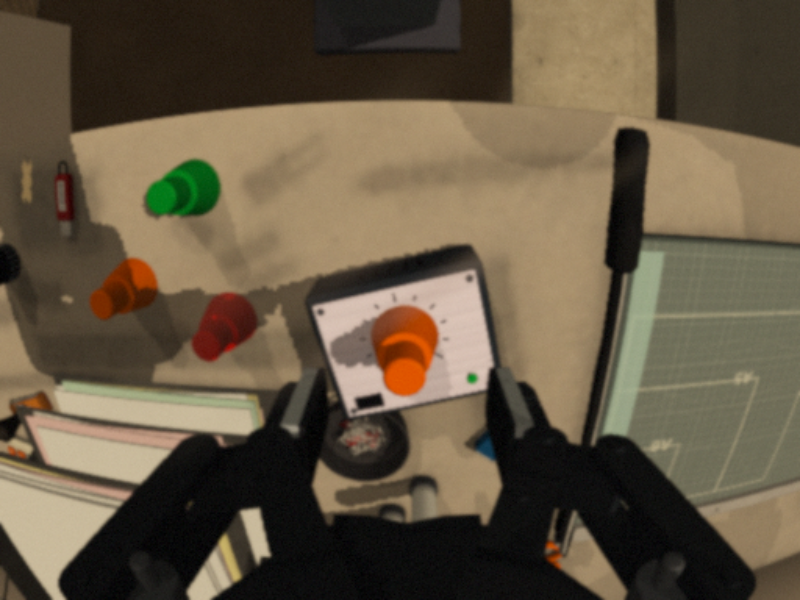

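The wrist view shows the transit cap on the panel with its crown top at (404,377) of 800x600. The orange spare is at (125,290), red at (225,325) and green at (185,190), so the choices hold. Next I'll refine the crown centres.

```bash
cat > c.py <<'E'
from h import *
w=cap("wrist")
im=np.array(w["img"]);hsv=cv2.cvtColor(im,cv2.COLOR_RGB2HSV)
m=cv2.inRange(hsv,(5,170,80),(18,255,255))
n,l,st,c=cv2.connectedComponentsWithStats(m)
for i in range(1,n):
    if st[i,4]>60: print(st[i],c[i].round(1))
for zt,X in((111,(522,47)),(56,(502,-182))):
  # fit crown and rim silhouette: maximise IoU of rendered silhouette over xy
  z0=zt-56
  def sil(x,y):
    k=np.zeros(m.shape,np.uint8);th=np.linspace(0,2*np.pi,40)
    def ring(r,z): return np.array([proj(w,(x+r*np.cos(a),y+r*np.sin(a),z)) for a in th])
    for A in((ring(12,zt),ring(12,zt-26)),(ring(16.5,zt-26),ring(22.5,z0))):
      h=cv2.convexHull(np.vstack(A).astype(np.float32));cv2.fillConvexPoly(k,np.round(h*16).astype(np.int32),255,shift=4)
    return k
  best=None;cx,cy=X
  for stp in(5,2,.7):
    b=(-1,)
    for dx in range(-3,4):
      for dy in range(-3,4):
        k=sil(cx+dx*stp,cy+dy*stp)
        ys=cv2.dilate(k,np.ones((25,25)))>0
        iou=((k>0)&(m>0)).sum()/(((k>0)|((m>0)&ys)).sum())
        b=max(b,(iou,cx+dx*stp,cy+dy*stp))
    cx,cy=b[1:]
  print(zt,np.round(b,3))
E
python3 c.py
```

```text
[ 57 165  44  40 865] [ 78.3 183.3]
[ 239  197   41   56 1732] [259.2 222.9]
[  7 252  26  11 145] [ 22. 258.]
[349 346  11  18  86] [354.3 354.2]
111 [  0.87 521.4   48.3 ]
56 [   0.713  499.7   -182.7  ]
```

Emit:
send_rows --pt "-0.3 -0.025 -0.001 0 0 0 0" --pt "-0.3 -0.02 0 0 0 0 0" --pt "-0.3 0 0 0.03 0 0 0" --pt "-0.3 0 0 0.035 0 0 0" --pt "-0.3 0 0 0.025 0 0 0" --pt "-0.3 0 0 0.013 0 0 0" --pt "1 0 0 0 0 0 0" --pt "1 0 0 0 0 0 0" --pt "1 0 0 0 0 0 0" --pt "1 0 0 0 0 0 0" --squeeze 40

```text
time_s: 5.75
eef_pos: [521.7, 48.5, 89.3]
ee_rot: [0.001, -0.0, 1.0, -0.0]
force: [-1.0, -0.0, 7.0]
grip_width: 0.264
grip_force: 39.6
```

Emit:
send_rows --pt "1 0 0 0 0 0 0" --pt "1 0 0 0 0 0 0" --pt "1 0 0 -0.02 0 0 0" --pt "1 0 0 -0.04 0 0 0" --pt "1 0 0 -0.03 0 0 0" --pt "1 0.01 -0.03 0 0 0 0" --pt "1 0.01 -0.05 0 0 0 0" --pt "1 0.01 -0.04 0 0 0 0" --pt "1 0.01 -0.02 0 0 0 0" --pt "1 0 0 0 0 0 0"

```text
time_s: 7.0
eef_pos: [480.7, -92.4, 178.4]
ee_rot: [-0.0, 0.001, 1.0, 0.0]
force: [0.4, 0.8, 0.3]
grip_width: 0.26
grip_force: 39.3
```

```bash
cat > d.py <<'E'
from h import *
w=cap("wrist","w2.png")
cv2.imwrite("pics/w2.png",cv2.resize(np.array(w["img"])[:,:,::-1],(800,600)))
e=ctrl.sense();print(e["time_s"],e["eef_pos"],e["ee_rot"],e["grip_width"],e["grip_force"],e["force"])
for n,z in(("shaft_tip",77),("cap_mid",e["eef_pos"][2]-4),("spare_cap_mid",28),("knob_mid",21)):
    for r in ctrl.landmark_of(n,w)[:4]:
        if r["score"]>.2: print(n,np.round(r["point"]),round(r["score"],2),np.round(atz(w,r["point"],z),1))
E
python3 d.py
```

```text
7.05 [481.02495885 -91.56223091 178.38861191] [3.72522814e-05 4.69353237e-04 9.99999885e-01 8.91997039e-05] 0.2613484767890296 39.2908501625061 [ 0.90352567  0.06638111 -0.28866163]
shaft_tip [402. 221.] 0.45 [517.6  47.   77. ]
cap_mid [260. 240.] 0.81 [479.3 -92.9 174.4]
spare_cap_mid [241. 112.] 0.77 [ 420.2 -111.6   28. ]
spare_cap_mid [175. 191.] 0.73 [ 503.2 -184.3   28. ]
knob_mid [ 58. 167.] 0.76 [ 474.7 -343.8   21. ]
```

View pics/w2.png

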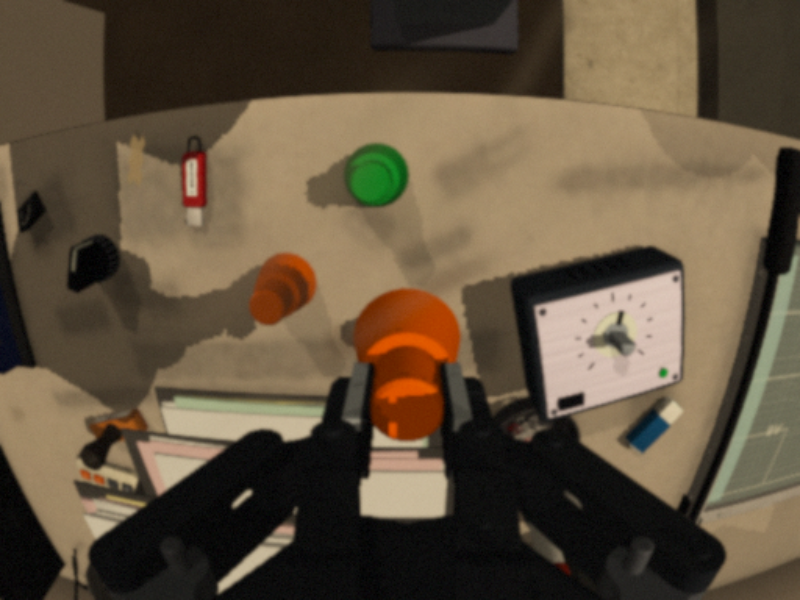

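The cap is held upright. The orange spare shows at (280,290), the shaft with its washer mark at (615,335), and the knob at (92,262). Next I move nearer to the spare and measure it.

Emit:
send_rows --pt "1 -0.01 -0.015 0 0 0 0" --pt "1 -0.009 -0.015 0 0 0 0" --pt "1 0 -0.005 0 0 0 0" --pt "1 0 0 0 0 0 0" --pt "1 0 0 0 0 0 0" --pt "1 0 0 0 0 0 0" --pt "1 0 0 0 0 0 0" --pt "1 0 0 0 0 0 0" --pt "1 0 0 0 0 0 0" --pt "1 0 0 0 0 0 0"

```text
time_s: 8.5
eef_pos: [500.1, -126.5, 178.3]
ee_rot: [-0.0, -0.0, 1.0, 0.0]
force: [-0.1, -0.5, -0.2]
grip_width: 0.262
grip_force: 39.3
```

```bash
cat > e.py <<'E'
from h import *
w=cap("wrist")
e=ctrl.sense();print(e["time_s"],e["eef_pos"],e["ee_rot"])
hsv=cv2.cvtColor(np.array(w["img"]),cv2.COLOR_RGB2HSV)
m=cv2.inRange(hsv,(5,150,50),(18,255,255))
def fit(X,zt,S=(5,2,.5)):
  th=np.linspace(0,2*np.pi,40);z0=zt-56
  def sil(x,y):
    k=np.zeros(m.shape,np.uint8)
    ring=lambda r,z:np.array([proj(w,(x+r*np.cos(a),y+r*np.sin(a),z)) for a in th])
    for A in((ring(12,zt),ring(12,zt-26)),(ring(16.5,zt-26),ring(22.5,z0))):
      h=cv2.convexHull(np.vstack(A).astype(np.float32));cv2.fillConvexPoly(k,np.round(h*16).astype(np.int32),255,shift=4)
    return k
  cx,cy=X
  for stp in S:
    b=(-1,)
    for dx in range(-3,4):
      for dy in range(-3,4):
        k=sil(cx+dx*stp,cy+dy*stp);ys=cv2.dilate(k,np.ones((13,13)))>0
        b=max(b,(((k>0)&(m>0)).sum()/(((k>0)|((m>0)&ys)).sum()),cx+dx*stp,cy+dy*stp))
    cx,cy=b[1:]
  return np.round(b,2),sil(cx,cy)
b,k=fit((501,-183),56);print("spare",b)
p=e["eef_pos"];b2,k2=fit(p[:2],p[2]-89.3+111);print("held",b2)
im=np.array(w["img"])[:,:,::-1].copy()
for q in(k,k2):
  c,_=cv2.findContours(q,0,1);cv2.drawContours(im,c,-1,(255,0,0),1)
cv2.imwrite("pics/w3.png",cv2.resize(im[120:330,130:360],None,fx=2.6,fy=2.6))
for r in ctrl.landmark_of("spare_cap_mid",w)[:3]: print(r["point"],r["score"],atz(w,r["point"],28))
E
python3 e.py
```

```text
8.55 [ 500.10075697 -126.49530701  178.29839628] [ 4.01865050e-06 -9.29844124e-05  9.99999996e-01 -1.58587191e-05]
spare [   0.94  499.   -181.5 ]
held [   0.89  497.1  -126.5 ]
[273.2, 91.7] 0.92 [ 420.06133883 -114.16724639   28.        ]
[293.1, 197.0] 0.81 [529.00854765 -91.89207761  28.        ]
[206.9, 169.8] 0.6 [ 499.00333924 -181.89334968   28.        ]
```

View pics/w3.png

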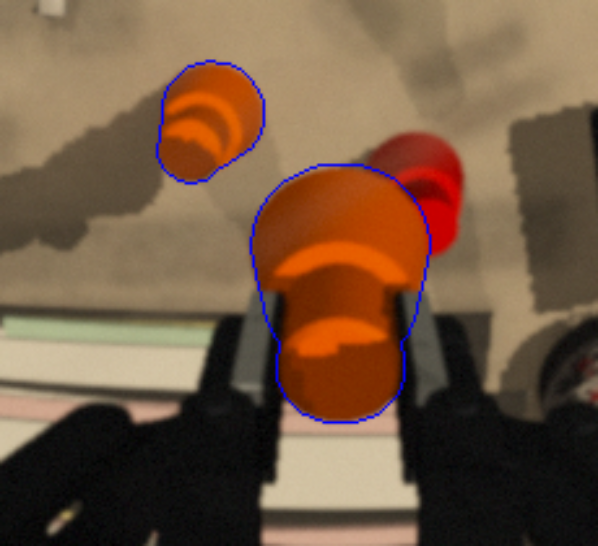

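Both silhouette contours hug the caps: spare at (499,-181.5), held cap directly over the tool. I shift over and lower it.

Emit:
send_rows --pt "1 -0.001 -0.025 0 0 0 0" --pt "1 0 -0.03 0 0 0 0" --pt "1 0 0 0.02 0 0 0" --pt "1 0 0 0.03 0 0 0" --pt "1 0 0 0.025 0 0 0" --pt "1 0 0 0.015 0 0 0" --pt "1 0 0 0.01 0 0 0" --pt "1 0 0 0.01 0 0 0" --pt "1 0 0 0.004 0 0 0" --pt "1 0 0 0.003 0 0 0"

```text
time_s: 9.85
eef_pos: [501.3, -181.6, 61.4]
ee_rot: [0.0, -0.0, 1.0, -0.0]
force: [-0.0, 0.6, -0.5]
grip_width: 0.264
grip_force: 39.3
```

```bash
python3 -c "
from h import *
e=ctrl.sense();print(e['eef_pos'],e['force'],e['wrist_torque'],e['grip_width'])"
```

```text
[ 501.27439841 -181.56628487   61.39267803] [-0.04772972  0.58208616 -0.51605042] [ 0.03454828 -0.01599766 -0.00545963] 0.26408683026775964
```

Emit:
send_rows --pt "1 0 0 0.0015 0 0 0" --pt "1 0 0 0.0005 0 0 0" --pt "1 0 0 0 0 0 0" --pt "0.3 0 0 0 0 0 0" --pt "-0.1 0 0 0 0 0 0" --pt "-0.3 0 0 0 0 0 0" --pt "-0.3 0 0 0 0 0 0" --pt "-0.3 0 0 -0.01 0 0 0" --pt "-0.3 0 0 -0.04 0 0 0" --pt "-0.3 0 0 -0.05 0 0 0"

```text
time_s: 11.1
eef_pos: [500.7, -181.3, 160.6]
ee_rot: [-0.001, -0.0, 1.0, 0.0]
force: [0.5, 1.0, -0.0]
grip_width: 0.65
grip_force: 0.0
```

Emit:
send_rows --pt "-0.3 0.01 -0.025 0 0 0 0" --pt "-0.3 0.02 -0.04 0 0 0 0" --pt "-0.3 0.02 -0.04 0 0 0 0" --pt "-0.3 0.02 -0.025 0 0 0 0" --pt "-0.3 0.01 -0.015 0 0 0 0" --pt "-0.3 0 0 0 0 0 0" --pt "-0.3 0 0 0 0 0 0" --pt "-0.3 0 0 0 0 0 0" --pt "-0.3 0 0 0 0 0 0" --pt "-0.3 0 0 0 0 0 0"

```text
time_s: 12.35
eef_pos: [421.3, -326.3, 159.3]
ee_rot: [0.0, -0.0, 1.0, 0.0]
force: [0.0, -0.4, -0.1]
grip_width: 0.649
grip_force: 0.0
```

```bash
cat > f.py <<'E'
from h import *
w=cap("wrist");s=cap("scene")
e=ctrl.sense();print(e["time_s"],e["eef_pos"],e["ee_rot"],e["grip_width"])
for n,z in(("knob_mid",21),("cap_mid",54),("spare_cap_mid",28)):
  for nm,p in(("w",w),("s",s)):
    for r in ctrl.landmark_of(n,p)[:4]:
      if r["score"]>.2: print(n,nm,np.round(r["point"]),round(r["score"],2),np.round(atz(p,r["point"],z),1))
u,v=map(int,proj(w,(473,-346,30)))
a=cv2.resize(np.array(w["img"])[:,:,::-1][max(v-50,0):v+50,max(u-65,0):u+65],(520,400),interpolation=cv2.INTER_CUBIC)
u2,v2=map(int,proj(w,(499,-182,40)))
u3,v3=map(int,proj(s,(499,-182,40)))
f=lambda p,u,v:cv2.resize(np.array(p["img"])[:,:,::-1][max(0,v-40):v+40,max(0,u-40):u+40],(200,200))
o=np.zeros((400,720,3),np.uint8);o[:,:520]=a;o[:200,520:]=f(w,u2,v2);o[200:,520:]=f(s,u3,v3)
print("crop origin",u-65,v-50)
cv2.imwrite("pics/w4.png",o)
E
python3 f.py
```

```text
12.45 [ 421.22213469 -326.38878768  159.29744666] [ 1.79248748e-06 -1.84118504e-04  9.99999983e-01  1.06017853e-05] 0.651150731652717
knob_mid w [242. 222.] 0.68 [ 474.  -346.1   21. ]
knob_mid s [303. 267.] 0.72 [ 474.  -346.1   21. ]
cap_mid w [397. 257.] 0.68 [ 502.  -181.2   54. ]
cap_mid s [251. 212.] 0.59 [ 503.5 -174.5   54. ]
spare_cap_mid w [444. 259.] 0.98 [528.9 -91.7  28. ]
spare_cap_mid w [451. 177.] 0.76 [ 420.2 -112.7   28. ]
spare_cap_mid s [206. 229.] 0.72 [ 417.2 -117.2   28. ]
spare_cap_mid s [237. 204.] 0.54 [ 526.2 -103.9   28. ]
spare_cap_mid s [253. 222.] 0.42 [ 504.2 -179.    28. ]
crop origin 176 175
```

View pics/w4.png

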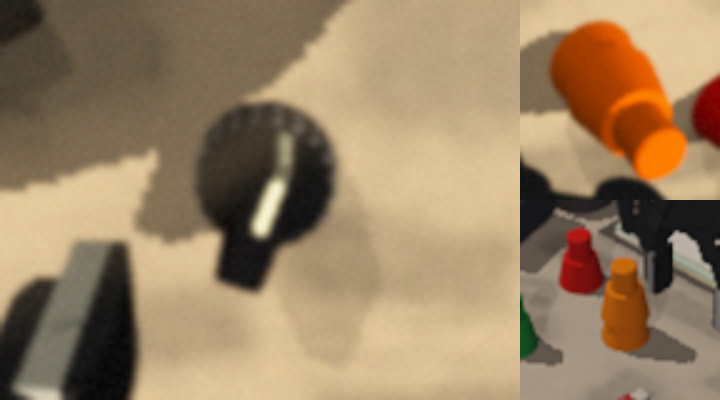

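The right-hand crops show the cap stacked upright on the spare. In the left crop the knob's white line runs along the bar top from (262,235) to (281,178), and the far bar end is at (241,285).

```bash
cat > g.py <<'E'
from h import *
w=cap("wrist")
P=lambda x,y:atz(w,(x/4+176,y/4+175),42)
n,f,l0,l1=P(281,178),P(241,285),P(262,235),P(281,178)
print(n,f,np.linalg.norm(n-f),(n+f)/2)
for a,b in((f,n),(l0,l1)):
  d=b-a;print("white dir",np.degrees(np.arctan2(d[1],d[0])))
print(P(220,278),P(262,292),P(268,178),P(293,178))
# white line pixels
im=np.array(w["img"]).astype(int);g=im.min(2)[200:240,230:256]
ys,xs=np.where(g>170);print(np.c_[xs+230,ys+200].shape)
print(g[0:40:2,::2])
E
python3 g.py
```

```text
[ 460.6523992  -340.26196603   42.        ] [ 490.78351195 -350.97899081   42.        ] 31.980284169947268 [ 475.71795558 -345.62047842   42.        ]
white dir 160.4205603827272
white dir 162.29698277133562
[ 488.7973513  -356.22837407   42.        ] [ 492.79398196 -345.71443325   42.        ] [ 460.66701482 -343.40929688   42.        ] [ 460.64141323 -337.35978952   42.        ]
(34, 2)
[[ 83  82  80  86 119 109  95 101 119 131 141 143 141]
 [ 83  73  65  50  48  59  48  58  66  67  93 123 140]
 [ 73  51  46  47  41  53  44  63  71  50  65  72 110]
 [ 57  40  51  43  46  49  44  59  67  52  76  59  65]
 [ 54  41  47  43  41  40  45  48  73  82  68  50  57]
 [ 47  40  41  41  43  44  42  49 100 117  58  39  66]
 [ 40  40  42  43  43  39  39  46  92 106  48  30  34]
 [ 44  45  37  37  43  35  38  46  96  95  40  25  29]
 [ 40  41  41  39  37  34  33  49 101  93  29  22  25]
 [ 40  38  35  38  35  29  33  60  85  60  23  19  19]
 [ 35  35  34  32  26  26  47 128 144  62  26  19  18]
 [ 34  28  31  24  25  25  93 198 177  52  22  19  20]
 [ 30  30  24  19  24  36 138 209 143  36  19  21  18]
 [ 30  20  15  20  24  66 185 192  82  24  18  16  24]
 [ 22  21  12  16  30 103 203 165  40  22  15  15  20]
 [ 27  13  15  18  48 158 204 112  24  19  21  22  31]
 [ 73  25  13  16  57 177 176  60  21  21  21  29  67]
 [130  50  13  19  33  79  89  27  22  27  46  76 100]
 [131  34  20  22  12  20  23  28  57  85 102 110 111]
 [118  27  22  23  21  24  21  39 102 114 115 111 108]]
```

Emit:
send_rows --pt "-0.3 -0.027 -0.01 0 0 0 0" --pt "-0.3 -0.027 -0.0095 0 0 0 0" --pt "-0.3 0 0 0.03 0 0 0.175" --pt "-0.3 0 0 0.04 0 0 0.175" --pt "-0.3 0 0 0.03 0 0 0" --pt "-0.3 0 0 0.02 0 0 0" --pt "-0.3 0 0 0.01 0 0 0" --pt "-0.3 0 0 0.007 0 0 0" --pt "0.6 0 0 0 0 0 0" --pt "1 0 0 0 0 0 0" --squeeze 40

```text
time_s: 14.05
eef_pos: [475.4, -346.3, 23.0]
ee_rot: [0.0, 0.174, 0.985, -0.0]
force: [1.0, 1.2, -0.1]
grip_width: 0.229
grip_force: 0.0
```

Emit:
send_rows --pt "1 0 0 0 0 0 0" --pt "1 0 0 0 0 0 0" --pt "1 0 0 0 0 0 0" --pt "1 0 0 0 0 0 0" --pt "1 0 0 -0.01 0 0 0" --pt "1 0 0 -0.03 0 0 0" --pt "1 0 0 -0.05 0 0 0" --pt "1 0 0 -0.05 0 0 0" --pt "1 0 0 -0.02 0 0 0" --pt "1 0 0 0 0 0 0"

```text
time_s: 15.3
eef_pos: [475.4, -346.3, 183.8]
ee_rot: [0.001, 0.174, 0.985, -0.001]
force: [-0.4, -0.3, -0.5]
grip_width: 0.142
grip_force: 40.4
```

```bash
python3 -c "
from h import *
w=cap('wrist')
e=ctrl.sense();print(e['time_s'],e['eef_pos'],e['ee_rot'],e['grip_width'],e['grip_force'],e['force'])
cv2.imwrite('pics/w5.png',cv2.resize(np.array(w['img'])[:,:,::-1][170:320,150:360],None,fx=3.8,fy=3.8,interpolation=cv2.INTER_CUBIC))
"
```

```text
15.35 [ 475.00998432 -345.82977841  182.1538138 ] [3.45123345e-06 1.74016552e-01 9.84742728e-01 1.69139264e-06] 0.13788061281844405 40.431904792785645 [-0.06867045  0.39863659 -0.82701675]
```

View pics/w5.png

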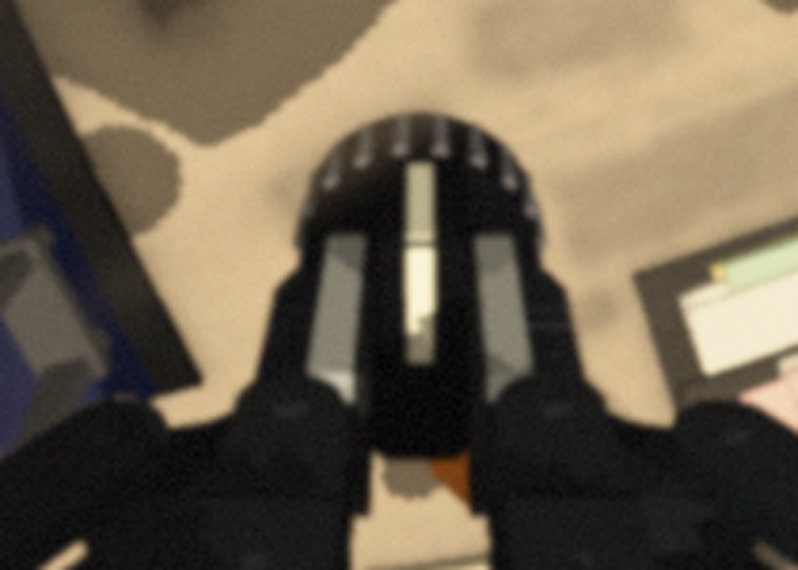

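The knob is gripped squarely with its white line toward the camera at (420,243), so the bar lies along tool x. I move over to look at the shaft.

Emit:
send_rows --pt "1 0 0 0 0 0 -0.175" --pt "1 0 0 0 0 0 -0.175" --pt "1 -0.003 0.03 0 0 0 0" --pt "1 -0.004 0.05 0 0 0 0" --pt "1 -0.004 0.055 0 0 0 0" --pt "1 -0.004 0.055 0 0 0 0" --pt "1 -0.004 0.055 0 0 0 0" --pt "1 -0.003 0.05 0 0 0 0" --pt "1 -0.003 0.03 0 0 0 0" --pt "1 0 0 0 0 0 0"

```text
time_s: 16.6
eef_pos: [499.4, -19.3, 181.0]
ee_rot: [-0.001, -0.002, 1.0, 0.0]
force: [0.4, 0.0, -1.6]
grip_width: 0.141
grip_force: 40.4
```

Emit:
send_rows --pt "1 0 0 0 0 0 0" --pt "1 0 0 0 0 0 0" --pt "1 0 0 0 0 0 0" --pt "1 0 0 0 0 0 0" --pt "1 0 0 0 0 0 0" --pt "1 0 0 0 0 0 0" --pt "1 0 0 0 0 0 0" --pt "1 0 0 0 0 0 0" --pt "1 0 0 0 0 0 0" --pt "1 0 0 0 0 0 0"

```text
time_s: 17.85
eef_pos: [500.1, -21.0, 182.3]
ee_rot: [-0.0, -0.0, 1.0, -0.0]
force: [-0.3, 0.6, -0.0]
grip_width: 0.141
grip_force: 40.4
```

```bash
cat > k.py <<'E'
from h import *
w=cap('wrist');e=ctrl.sense();p=e['eef_pos'];print(e['time_s'],p,e['ee_rot'],e['grip_width'],e['grip_force'],e['force'])
q=e['ee_rot'];T=Ro.from_quat([q[1],q[2],q[3],q[0]])
for r in (243,455):
  X=atz(w,(419/3.8+150,r/3.8+170),p[2]+19.5);print("bar end tool",T.inv().apply(X-p))
for r in ctrl.landmark_of("knob_mid",w)[:2]:print("knob",r,T.inv().apply(atz(w,r["point"],p[2]-1.5)-p))
for r in ctrl.landmark_of("shaft_tip",w)[:2]:print(r,atz(w,r["point"],77))
u,v=proj(w,(512,48,60)).astype(int)
x0,y0=u-45,v-40;print("org",x0,y0)
cv2.imwrite('pics/w6.png',cv2.resize(np.array(w['img'])[:,:,::-1][y0:y0+70,x0:x0+90],None,fx=8,fy=8,interpolation=cv2.INTER_CUBIC))
np.save("w6.npy",w,allow_pickle=True)
E
python3 k.py
```

```text
17.9 [500.06765657 -20.98754627 182.29593049] [-1.53557962e-05 -9.30127306e-05  9.99999996e-01  6.51400741e-06] 0.13709706643875685 40.41432559490204 [-1.15115105  0.35847118 -0.31150707]
bar end tool [ 17.80142623  -0.15168446 -19.4994553 ]
bar end tool [-15.67221318  -0.14686465 -19.50048322]
knob {'point': [258.7, 246.2], 'score': 0.77} [-1.2469252  -1.03138203  1.49994827]
{'point': [333.2, 202.7], 'score': 0.58} [517.4595376   45.82038418  77.        ]
org 286 150
```

View pics/w6.png

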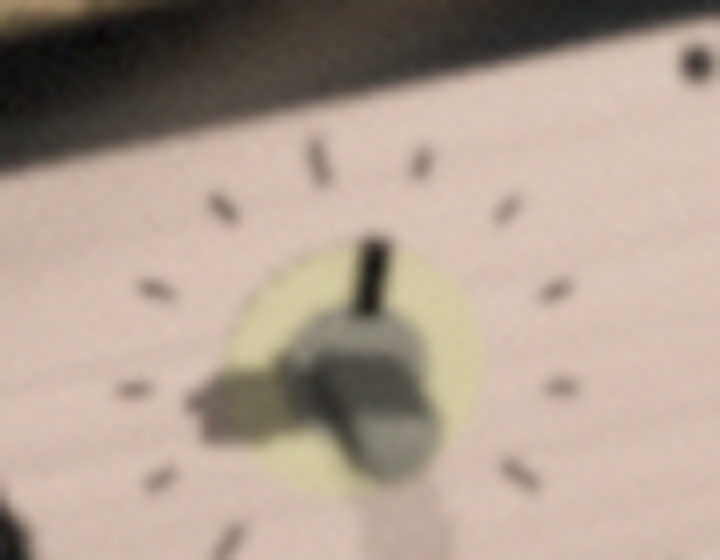

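The crop shows the washer centre at about (356,368) and its black mark from (378,240) to (366,312). The shaft tip is at about (398,442). I convert these to world positions.

```bash
cat > l.py <<'E'
from h import *
w=np.load("w6.npy",allow_pickle=True).item()
P=lambda x,y,z:atz(w,(x/8-.44+286,y/8-.44+150),z)
im=np.array(w["img"]);hsv=cv2.cvtColor(im,cv2.COLOR_RGB2HSV)
sub=cv2.resize(hsv[150:220,286:376],None,fx=8,fy=8,interpolation=cv2.INTER_CUBIC)
m=cv2.inRange(sub,(20,45,130),(40,255,255))
h=cv2.convexHull(np.vstack([c for c in cv2.findContours(m,0,1)[0] if cv2.contourArea(c)>300])).reshape(-1,2)
X=np.array([P(x,y,56)[:2] for x,y in h])
(c,r)=cv2.minEnclosingCircle(X.astype(np.float32));
A=np.c_[2*X,np.ones(len(X))];s=np.linalg.lstsq(A,(X**2).sum(1),rcond=None)[0];print("washer",s[:2],np.sqrt(s[2]+s[:2]@s[:2]),c,r)
a,b=P(366,312,56),P(378,240,56)
for o in(a,np.array([*s[:2],56])):
  d=b-o;print("mark dir",np.degrees(np.arctan2(d[1],d[0])),b)
print("tip",P(398,445,77))
# detect ticks circle? project tip hypothesised
for q in((*s[:2],77),):print((proj(w,q)-[286,150]+.44)*8)
# predicted tip circle
print([((proj(w,(s[0]+6*np.cos(t),s[1]+6*np.sin(t),76))-[286,150]+.44)*8).round() for t in np.arange(0,6.28,np.pi/2)])
E
python3 l.py
```

```text
washer [518.91556245  47.39348285] 16.330308475687314 (519.0240478515625, 47.45056915283203) 16.527162551879883
mark dir 175.1301422006025 [501.84256095  49.05953149  56.        ]
mark dir 174.4265058857694 [501.84256095  49.05953149  56.        ]
tip [519.95605104  48.07599114  77.        ]
[393.13468679 436.71699157]
[array([387., 481.]), array([441., 433.]), array([396., 385.]), array([341., 434.])]
```

```bash
cat > m.py <<'E'
from h import *
w=np.load("w6.npy",allow_pickle=True).item()
p=np.array([500.07,-20.99,182.3])
im=np.array(w["img"])[:,:,::-1]
# predicted outline of knob for tool x offset o (tool x=-world x), z bottom = p-22.5
for o in(-2,0,2):
  c=lambda dx,dy,z:(proj(w,(p[0]-o+dx,p[1]+dy,p[2]-22.5+z))-[150,170]+.37)*3.8
  print(o,"skirt front bottom",c(-19,0,0).round(),"front top edge skirt",c(-19,0,18).round(),"bar near end top",c(-18,0,42).round(),"bottom of end",c(-18,0,18).round(),"far",c(18,0,42).round(),"side",c(0,-19,9).round())
g=im[170:320,150:360].min(2);u=int(419/3.8)
print([(int(r*3.8),int(g[r,u])) for r in range(20,125,1)])
E
python3 m.py
```

```text
-2 skirt front bottom [421. 123.] front top edge skirt [422. 170.] bar near end top [422. 257.] bottom of end [422. 177.] far [421. 480.] side [301. 256.]
0 skirt front bottom [421. 111.] front top edge skirt [422. 157.] bar near end top [422. 243.] bottom of end [422. 164.] far [421. 469.] side [300. 245.]
2 skirt front bottom [421.  99.] front top edge skirt [422. 144.] bar near end top [422. 229.] bottom of end [422. 151.] far [421. 458.] side [300. 233.]
[(76, 58), (79, 60), (83, 62), (87, 58), (91, 61), (95, 60), (98, 57), (102, 58), (106, 55), (110, 47), (114, 39), (117, 32), (121, 33), (125, 29), (129, 28), (133, 23), (136, 26), (140, 16), (144, 15), (148, 16), (152, 14), (155, 19), (159, 35), (163, 61), (167, 77), (171, 81), (174, 83), (178, 85), (182, 85), (186, 83), (190, 85), (193, 82), (197, 86), (201, 80), (205, 85), (209, 83), (212, 83), (216, 82), (220, 81), (224, 81), (228, 85), (231, 99), (235, 104), (239, 92), (243, 84), (247, 114), (250, 143), (254, 160), (258, 158), (262, 158), (266, 160), (269, 157), (273, 157), (277, 157), (281, 157), (285, 161), (288, 156), (292, 158), (296, 154), (300, 143), (304, 111), (307, 87), (311, 82), (315, 82), (319, 81), (323, 78), (326, 85), (330, 78), (334, 81), (338, 81), (342, 79), (345, 84), (349, 82), (353, 77), (357, 71), (361, 48), (364, 23), (368, 6), (372, 9), (376, 4), (380, 2), (383, 0), (387, 6), (391, 11), (395, 0), (399, 0), (402, 0), (406, 4), (410, 3), (414, 4), (418, 0), (421, 4), (425, 0), (429, 0), (433, 5), (437, 6), (440, 8), (444, 3), (448, 6), (452, 13), (456, 41), (459, 71), (463, 94), (467, 98), (471, 99)]
```

Emit:
send_rows --pt "1 -0.009 0.03 0 0 0 0" --pt "1 -0.01 0.0385 0 0 0 0" --pt "1 0 0 0 0 0 0.087" --pt "1 0 0 0.02 0 0 0" --pt "1 0 0 0.03 0 0 0" --pt "1 0 0 0.02 0 0 0" --pt "1 0 0 0.01 0 0 0" --pt "1 0 0 0 0 0 0" --pt "1 0 0 0 0 0 0" --pt "1 0 0 0 0 0 0" --squeeze 60

```text
time_s: 19.25
eef_pos: [519.4, 47.5, 103.0]
ee_rot: [0.001, 0.043, 0.999, -0.0]
force: [0.6, 0.1, -0.7]
grip_width: 0.134
grip_force: 64.3
```

Emit:
send_rows --pt "1 0 0 0.002 0 0 0" --pt "1 0 0 0.001 0 0 0" --pt "1 0 0 0.001 0 0 0" --pt "1 0 0 0.001 0 0 0" --pt "1 0 0 0.001 0 0 0" --pt "1 0 0 0.001 0 0 0" --pt "1 0 0 0.001 0 0 0" --pt "1 0 0 0 0 0 0" --pt "1 0 0 0 0 0 0" --pt "1 0 0 0 0 0 0"

```text
time_s: 20.5
eef_pos: [519.1, 47.5, 94.3]
ee_rot: [0.0, 0.043, 0.999, -0.0]
force: [1.0, -0.7, -0.7]
grip_width: 0.136
grip_force: 64.3
```

The tip has entered with no force. Pushing on.

Emit:
send_rows --pt "1 0 0 0.002 0 0 0" --pt "1 0 0 0.002 0 0 0" --pt "1 0 0 0.002 0 0 0" --pt "1 0 0 0.001 0 0 0" --pt "1 0 0 0.001 0 0 0" --pt "1 0 0 0.001 0 0 0" --pt "1 0 0 0 0 0 0" --pt "1 0 0 0 0 0 0" --pt "1 0 0 0 0 0 0" --pt "1 0 0 0 0 0 0"

```text
time_s: 21.75
eef_pos: [519.1, 47.5, 85.3]
ee_rot: [0.0, 0.043, 0.999, -0.0]
force: [0.3, -0.0, 0.1]
grip_width: 0.135
grip_force: 64.3
```

Emit:
send_rows --pt "1 0 0 0.001 0 0 0" --pt "1 0 0 0.001 0 0 0" --pt "1 0 0 0.001 0 0 0" --pt "1 0 0 0.001 0 0 0" --pt "1 0 0 0.001 0 0 0" --pt "1 0 0 0 0 0 0" --pt "1 0 0 0 0 0 0" --pt "1 0 0 0 0 0 0" --pt "1 0 0 0 0 0 0" --pt "1 0 0 0 0 0 0"

```text
time_s: 23.0
eef_pos: [519.2, 47.5, 80.6]
ee_rot: [0.0, 0.043, 0.999, -0.0]
force: [-1.6, 0.1, 6.8]
grip_width: 0.133
grip_force: 65.2
```

Emit:
send_rows --pt "1 0 0 0.0005 0 0 0" --pt "1 0 0 0.0005 0 0 0" --pt "1 0 0 0.0005 0 0 0" --pt "1 0 0 0.0005 0 0 0" --pt "1 0 0 0 0 0 0" --pt "1 0 0 0 0 0 0" --pt "1 0 0 0 0 0 0" --pt "1 0 0 0 0 0 0" --pt "1 0 0 0 0 0 0" --pt "1 0 0 0 0 0 0"

```text
time_s: 24.25
eef_pos: [519.4, 47.5, 79.7]
ee_rot: [0.001, 0.043, 0.999, -0.0]
force: [-5.9, 0.6, 17.6]
grip_width: 0.134
grip_force: 66.9
```

```bash
python3 -c "
from h import *
s=cap('scene');e=ctrl.sense();print(e['time_s'],e['eef_pos'],e['force'])
cv2.imwrite('pics/s2.png',cv2.resize(np.array(s['img'])[:,:,::-1][130:290,150:350],None,fx=3.5,fy=3.5,interpolation=cv2.INTER_CUBIC))"
```

```text
24.3 [519.40943939  47.51522482  79.71914034] [-5.15868448e+00  1.04939106e-02  1.60145758e+01]
```

View pics/s2.png

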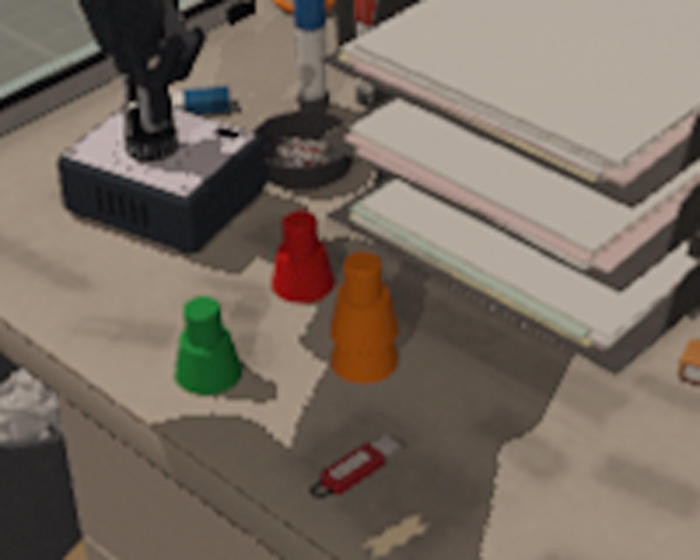

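The knob is down on the panel at (150,140) with the force at the stop (16 to 18 N). The orange caps stand stacked at (364,320) and the bystanders in view look undisturbed. Handing in.

```bash
python3 -c "
from h import *
print(ctrl.finish_job())"
```

```text
the job is handed in; nothing more can be done
None
```

I handed the job in at about 24 s without seeing a verdict: the transit cap stands stacked and released on the orange spare, and the knob is on the shaft flat to flat, still gripped and pressed to its stop at about 16 N.

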